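# Unclip the check sample and hold it in focus for the inspection camera

### The arm

A 6-joint arm with a two-finger parallel gripper is mounted at the origin on the work surface. World frame = base frame: x ahead of the robot, y to its left, z up, the work surface at z = 0. Lengths are in m, angles in rad, forces in N, time in s.
With the tool pointing down it reaches from about 0.35 to 0.975 m from the base axis. Payload 4.9 kg.
Tool frame: the origin (TCP) lies midway between the tips of the shut fingers; the grasp point (between the pads) lies 19 mm behind it; z points along the fingers, y is the direction in which the jaws open and shut (so a half turn about z gives the same grasp; the last joint's range is limited). The gripper opens to 85 mm and grips with 20 to 120 N. Pads are 22 mm wide; open, the fingers measure 114 mm over their backs; the gripper's body (76 mm by 85 mm) begins 54 mm behind the grasp point. The pads swing forward as they close: fully open they stand 13 mm farther back than shut.
Start: joints at [-1.354, 0.053, 1.613, -0, 1.476, -0.119], TCP at [0.206, -0.59, 0.231] pointing down, gripper open.
Joint ranges: [-3.01, 3.01], [-1.01, 2.22], [0.06, 2.58], [-1.02, 4.17], [0.09, 2.62], [-3.14, 3.14]. Speed limits (rad/s): [2.57, 2.57, 3.14, 3.14, 3.14, 3.14].

### API

Orientations are given as a rotation vector (axis times angle).
In Python, from station import ctrl gives the robot as it stands.
- The arm moves only by the tool apply_moves, never from a script. Its argument "rows" is a list of rows, each a list of 6 numbers: the shift along the tool's x, y, z in cm, then the turn, a rotation vector about the tool's x, y, z in units of 5 degrees (1.0 is 5 degrees). In form: [[x, y, z, rx, ry, rz], ...]. A call has 1 to 20 rows; each row is the pose to reach, as a shift and turn from the pose measured when the call began, along the tool's axes at that moment; what a row does not reach only later rows make up. A row lasts 1/10 s, in which the tool goes at most 50 mm and 8.59 degrees, less where a joint would pass 70% of its speed; a pose out of reach is approached as far as the arm can. A call with a gripper value outside its range is refused whole. "grip" is the closure, from 0 (fully open) to 1 (shut), set as the call begins (left out, the last holds). The fingers move at their own pace and stop on an object; "squeeze" is the grip in N (left out, the last holds). Time passes only in rows, so rows that repeat a pose let the fingers close. It gives the time, the measured TCP pose, the force and the opening at its end, in the units of the state.
- ctrl.get_obs(): the state, without advancing time (a new reading comes with each control period).
- ctrl.get_image(name): name is "scene" or "top" or "wrist"; returns a dict with "color" (420x560x3 uint8, blue, green, red), "mtx" (3x3 intrinsics, pixels), "D" ([k1, k2, p1, p2, k3] as OpenCV has them; the pictures are not rectified), "rvec" (rotation vector, rad) and "tvec" (3), from world to camera coordinates, as OpenCV has them. Camera axes: x right, y down, z forward; pixel columns grow to the right and rows downward; lengths in m; the calibration is good to about 2 mm. A picture is of the moment at which its call begins. There is no depth.
- ctrl.finish_job(): hands the job in, once; it reports no verdict.
The state is a dict: "t": time; "q": joint angles; "dq": joint speeds; "effort": joint torques, N m; "tool_pos": TCP position; "tool_rot": TCP orientation; "contact_force": force on the tool from outside, world axes, zero at the start; "wrist_torque": the same for the moment, N m; "opening": finger opening in m.
Only numpy, scipy, OpenCV 4.12 (cv2) and the standard library are available. Lean on these libraries where they do the work, as an engineer would, in place of code of your own. Each camera call takes 0.05 s, during which the arm holds its last target.

### The job

Take the sample carrier with the orange grip by that grip, pull it straight up off the rail against its sprung catch, and present it to the inspection camera: printed face towards the lens and square to it, upright as the camera sees it, and centred midway between the two yellow tips of the focus fork. Leave the other two carriers clipped on the rail and do not disturb the camera or anything else on the bench. Finish while still holding the carrier there, steady, in the air and touching nothing but the gripper.

Things in the scene. Friction and masses are not known exactly. Their poses are not given: they have to be found in the camera images.
- sample: White carrier, orange grip on top, blue printed part on its +x side; about 110 g. Origin: underside of its bridge, resting on the rail top; +x the way the part faces, +y along the rail, +z up. Legs 6 mm thick, 27 mm apart inside, reach z -28; plate 8 x 44 mm to z 58; blue part 34 wide, z 19 to 43; grip 12 (x) x 40 (y) mm, z 56 to 100. At any of the rail's three places, axes parallel to the rack's.
- sample_grip (a point): Centre of the orange grip's pinching area, 82 mm above the carrier's origin; pinch the grip across its 12 mm thickness (along the carrier's x). Same axes as the carrier.
- sample_face (a point): Centre of the printed part's face (top of the boss): carrier x = 18 mm, z = 31 mm. Same axes as the carrier.
- sample_aim (a point): An imaginary point 100 mm straight out (carrier +x) from the face centre, showing where the face looks.
- rack: Fixed aluminium rail along y, 24 mm thick, 320 long, top 104 mm above the bench, on a base plate 120 x 320 mm. Origin: centre of its underside; +x away from the robot. Places at y -80, 0, 80 mm; at each a sprung ball in the rail's +x side sits in a window of the carrier's front leg. Pulling straight up presses it in: the pull peaks at 5 to 12 N in the first 10 mm, with some 5 N towards +x; free after 30 mm.
- other_a: A like carrier with a grey grip, clipped on the rail; stays there. Origin as for the sample.
- other_b: The other carrier with a grey grip, clipped on the rail; stays there. Origin as for the sample.
- focus (a point): Focus point, midway between the two yellow balls (12 mm) of the focus fork, 130 mm in front of the lens. Balls 66 mm either side along y; 6 mm rods run from them along +x to the camera. Axes: +x to the lens, +y level, +z the camera's up. The camera looks down 0.1 to 0.4 rad, so +z leans away from it as much. Right when sample_face is here and the sample's axes are parallel to these.
- lens (a point): Front of the camera's lens (barrel 42 mm across, grey camera body 50 mm square behind it). Axes as for the focus point.
- stand: Fixed camera stand: dark base 160 x 160 x 18 mm; steel column 24 mm thick, 366 mm tall, 50 mm behind the middle (+x). The camera with its fork is clamped to it at a varying height and tilt; its tilt axis is 30 mm in front of the middle (-x), 220 to 290 mm up, the lens 60 and the focus 190 mm ahead of that axis. Origin: centre of the underside; the camera looks along -x.
- bottle_red: White wash bottle with red cap and bent spout, 68 mm across, 207 mm tall; leave alone. Origin: centre of its underside.
- bottle_blue: White wash bottle with blue cap and bent spout, 68 mm across, 207 mm tall; leave alone. Origin: centre of its underside.
- swab_pot: Glass pot of swabs, 64 mm across, about 130 mm tall; leave alone. Origin: centre of its underside.
- print_0: Loose blue printed part, 28 x 34 x 14 mm, on the mat beyond the rail; leave alone. Origin: centre of its underside.
- print_1: Loose blue printed part like print_0; leave alone.
- print_2: Loose blue printed part like print_0; leave alone.
Things that resemble listed ones, but are neither listed nor needed, are in the scene too. What is shaped like the sample but green or red is not meant.

How it is judged:
By the outcome, as a careful person would: the job done as asked, in the order asked, and still so for the second after the job is handed in, while the arm keeps its last pose, push and grip.
It also fails if it takes over 42 s, if anything falls off the work surface, if the arm or the gripper's body presses on something with over 40 N, if the wrist force passes 120 N, or if a joint passes its speed limit or range.

## Working session

There is one attempt and no reset: what is moved stays moved. The work goes in short steps, Python scripts to look and compute and a tool call to move; the robot and the scene stay as the last step left them, time stands still between calls to the robot, and variables do not carry over. Pictures are saved under pics/ and viewed, and the job is handed in when it is done.

Besides the shell and the picture viewer there is one more tool, called after ">>>" as a command line: name --pt "numbers of a row" for each row, then --argument value for the rest. apply_moves: Moves the arm, as the interface text tells. Its arguments: {"type":"object","properties":{"rows":{"type":"array","items":{"type":"array","items":{"type":"number"}}},"grip":{"type":"number"},"squeeze":{"type":"number"}},"required":["rows"]}

```bash
mkdir -p pics; ls; cat > h.py <<'E'
import numpy as np, cv2, pickle
from scipy.spatial.transform import Rotation as R
def save(im,f): pickle.dump(im,open(f,'wb'))
def load(f): return pickle.load(open(f,'rb'))
def ray(im,uv):
    p=cv2.undistortPoints(np.array([[uv]],float),np.array(im['mtx']),np.array(im['D']))[0,0]
    Rm=cv2.Rodrigues(np.array(im['rvec'],float))[0]; t=np.array(im['tvec'],float).ravel()
    d=Rm.T@np.array([p[0],p[1],1]); return -Rm.T@t, d/np.linalg.norm(d)
def onz(im,uv,z):
    o,d=ray(im,uv); return o+d*(z-o[2])/d[2]
def tri(*prs):
    A=0;b=0
    L=[ray(i,u) for i,u in prs]
    for o,d in L:
        P=np.eye(3)-np.outer(d,d); A=A+P; b=b+P@o
    x=np.linalg.solve(A,b)
    return x,[np.linalg.norm((np.eye(3)-np.outer(d,d))@(x-o)) for o,d in L]
def proj(im,p):
    return cv2.projectPoints(np.array(p,float).reshape(-1,3),np.array(im['rvec'],float),np.array(im['tvec'],float),np.array(im['mtx']),np.array(im['D']))[0][:,0]
def blobs(im,lo,hi,mn=15):
    h=cv2.cvtColor(im['color'],cv2.COLOR_BGR2HSV); m=cv2.inRange(h,np.array(lo),np.array(hi))
    n,_,s,c=cv2.connectedComponentsWithStats(m)
    return [(c[i].round(1).tolist(),s[i].tolist()) for i in range(1,n) if s[i][4]>=mn]
E
python3 - <<'E'
from station import ctrl
from h import *
for n in ['scene','top','wrist']:
    im=ctrl.get_image(n); save(im,n+'0.pkl'); cv2.imwrite(f'pics/{n}0.png',im['color'])
    o,d=ray(im,(280,210)); print(n,o.round(3),d.round(3))
    if n!='wrist':
        print('orange',blobs(im,(8,150,120),(18,255,255)))
        print('yellow',blobs(im,(22,150,120),(34,255,255)))
o=ctrl.get_obs();print(o)
E
```

```text
pics
scene [ 1.294 -0.448  0.939] [-0.592  0.447 -0.671]
orange [([183.1, 187.2], [176, 184, 15, 7, 51]), ([204.7, 201.3], [197, 198, 17, 8, 59]), ([271.8, 209.2], [268, 204, 9, 11, 46])]
yellow []
top [0.459 0.098 1.297] [ 0.063 -0.028 -0.998]
orange [([273.5, 199.0], [267, 194, 14, 11, 66]), ([341.1, 211.2], [334, 208, 16, 7, 71]), ([330.1, 276.1], [323, 273, 15, 7, 64])]
yellow []
wrist [ 0.269 -0.567  0.373] [-0.259 -0.094 -0.961]
{'t': 0.15, 'q': array([-1.35397549e+00,  5.32389134e-02,  1.61396877e+00,  1.73730692e-05,
        1.47597316e+00, -1.18956490e-01]), 'dq': array([-0.0002065 , -0.00259024, -0.00313789,  0.00065498, -0.00156325,
        0.00172646]), 'effort': array([ 7.26775397e-04, -3.94243276e+01, -3.70722270e+01, -1.01965798e-04,
        4.68110651e-03,  1.27196685e-06]), 'tool_pos': array([ 0.20586744, -0.58961955,  0.2303304 ]), 'tool_rot': array([-3.09585676e+00, -5.24695728e-01,  9.48428433e-05]), 'contact_force': array([-0.51640082,  0.90883744, -0.45121296]), 'wrist_torque': array([0.02069795, 0.00188977, 0.04418056]), 'opening': 0.08582342266974659}
```

View pics/scene0.png

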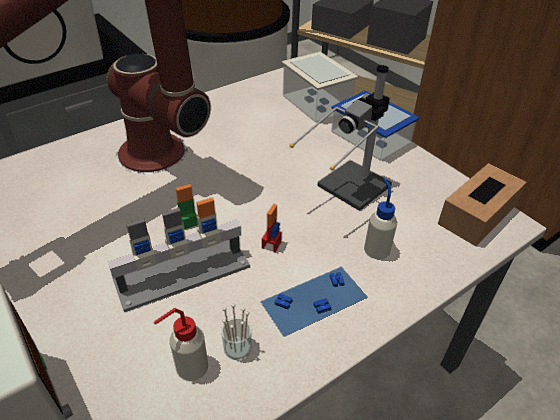

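View pics/top0.png

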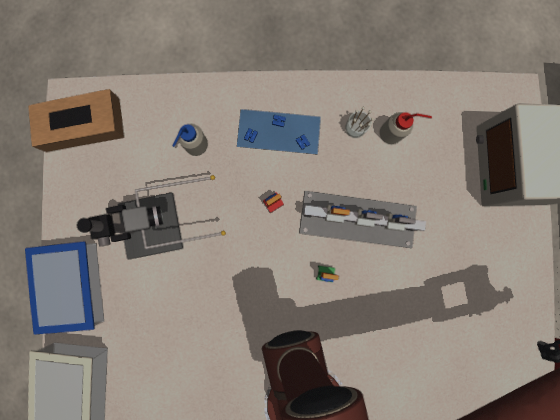

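View pics/wrist0.png

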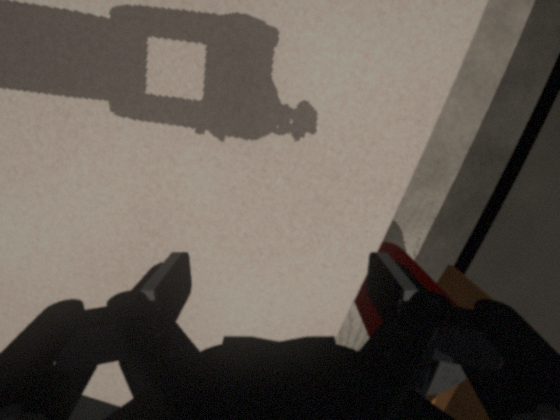

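```bash
python3 - <<'E'
from h import *
t=load('top0.pkl')['color'];s=load('scene0.pkl')['color']
z=lambda i,x0,x1,y0,y1,f:cv2.resize(i[y0:y1,x0:x1],None,fx=f,fy=f,interpolation=cv2.INTER_CUBIC)
cv2.imwrite('pics/a1.png',z(t,290,430,180,260,5.5))
cv2.imwrite('pics/a2.png',z(t,70,240,160,260,4.5))
cv2.imwrite('pics/a3.png',z(s,100,290,175,310,4))
cv2.imwrite('pics/a4.png',z(s,270,420,55,215,3.6))
E
```

```text
(no output)
```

View pics/a1.png

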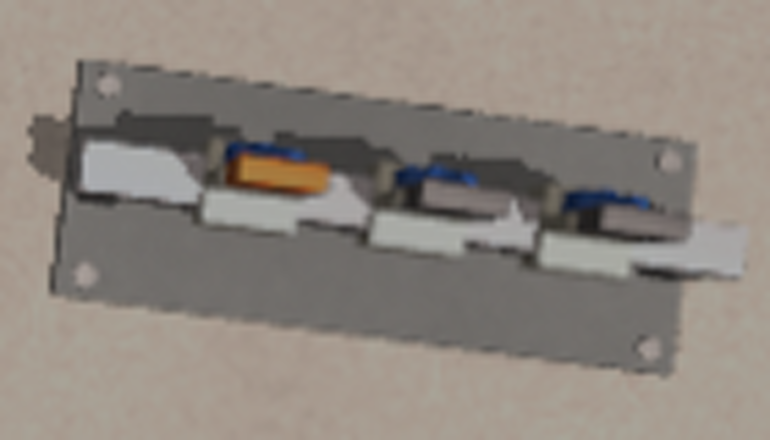

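View pics/a2.png

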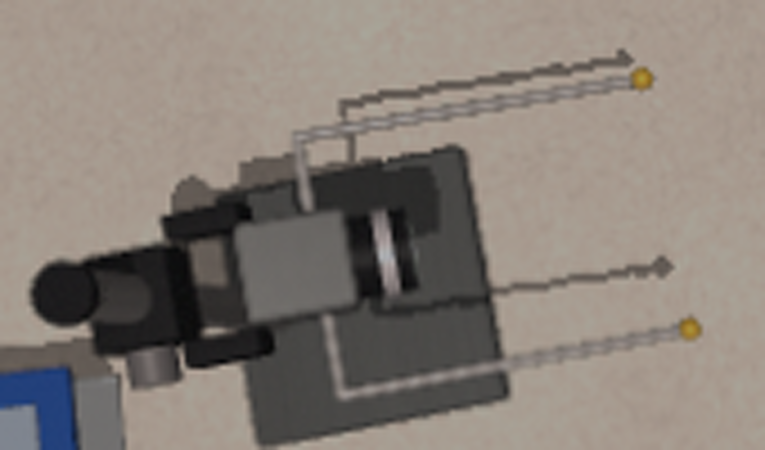

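View pics/a3.png

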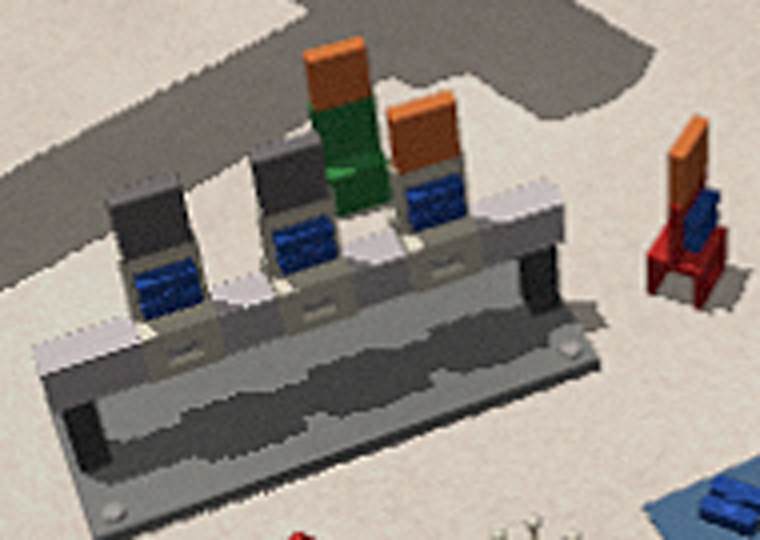

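View pics/a4.png

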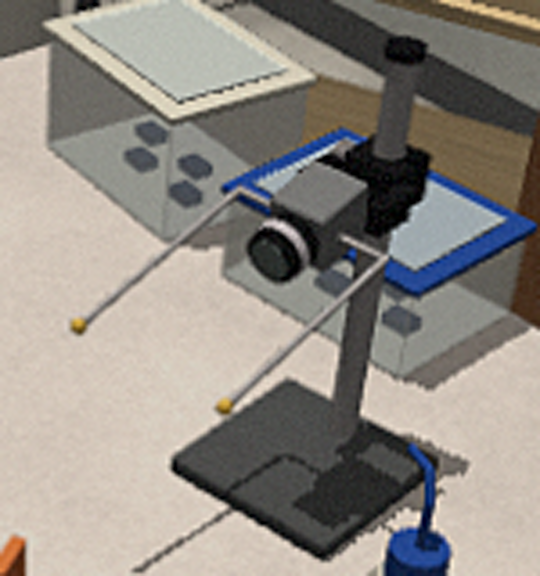

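```bash
python3 - <<'E'
from h import *
t=load('top0.pkl');s=load('scene0.pkl')
print(R.from_rotvec([-3.09585676e+00, -5.24695728e-01,  9.48428433e-05]).as_matrix().round(3))
print('yt',blobs(t,(18,120,100),(32,255,255),5)); print('ys',blobs(s,(18,110,100),(32,255,255),5))
A=tri((t,(212.7,177.3)),(s,(332.2,167.5)));B=tri((t,(223.3,232.9)),(s,(291.7,145.3)));print('balls',A,B,np.linalg.norm(A[0]-B[0]))
C=tri((t,(136.2,190)),(s,(376.9,126.7)));D=tri((t,(146,247.8)),(s,(336.1,107.8)));print('bends',C,D)
for p,q in((A,C),(B,D)):
    d=q[0]-p[0];print(d/np.linalg.norm(d),np.linalg.norm(d),np.arctan2(d[2],np.hypot(*d[:2])),np.degrees(np.arctan2(d[1],d[0])))
g=tri((t,(341.1,211.2)),(s,(204.7,201.3)));print('grip',g)
f=lambda u,v:(290+u/5.5,180+v/5.5)
pts=[f(80,62),f(695,145),f(672,375),f(52,293)]
P=[onz(t,p,0.008) for p in pts]
for p in P:print(p.round(4))
print(np.mean(P,0),np.degrees(np.arctan2(*(P[0]-P[1])[:2])),np.linalg.norm(P[0]-P[1]),np.linalg.norm(P[1]-P[2]))
# stand base top
f=lambda u,v:(70+u/4.5,160+v/4.5)
P=[onz(t,f(*p),0.018) for p in [(462,147),(508,395),(262,445)]]
for p in P:print('stand',p.round(4))
print((P[0]+P[2])/2)
E
```

```text
[[ 0.944  0.33  -0.   ]
 [ 0.33  -0.944  0.002]
 [ 0.    -0.002 -1.   ]]
yt [([212.4, 177.1], [211, 175, 4, 5, 17]), ([222.9, 232.5], [221, 231, 5, 4, 15])]
ys [([359.0, 91.5], [355, 89, 9, 6, 13]), ([399.7, 105.8], [398, 105, 4, 3, 6]), ([407.5, 110.0], [403, 108, 10, 5, 10]), ([291.5, 145.0], [290, 144, 4, 3, 12]), ([331.9, 167.4], [330, 166, 5, 4, 14])]
balls (array([0.60695541, 0.2235553 , 0.21902644]), [np.float64(0.0007304184273223347), np.float64(0.0007304184273222902)]) (array([0.47689177, 0.20027362, 0.21803094]), [np.float64(0.0006745510260996602), np.float64(0.0006745510260996766)]) 0.13213469109259507
bends (array([0.57660706, 0.39425132, 0.25647058]), [np.float64(0.0007082083839580017), np.float64(0.000708208383957868)]) (array([0.44542851, 0.37170802, 0.25459261]), [np.float64(0.0003766072142634406), np.float64(0.0003766072142634384)])
[-0.17110163  0.96237102  0.21110718] 0.17737028543768582 0.21270753177781634 100.08137418804287
[-0.17666944  0.96262185  0.20529756] 0.17809112349357845 0.2067677367149851 100.39972740049956
grip (array([ 0.52221974, -0.07793846,  0.20042625]), [np.float64(0.00023106749479788878), np.float64(0.00023106749479788924)])
[ 0.5911 -0.0081  0.008 ]
[ 0.5424 -0.3238  0.008 ]
[ 0.4253 -0.3067  0.008 ]
[0.4747 0.0091 0.008 ]
[ 0.50836605 -0.15739823  0.008     ] 8.769271517155287 0.319501857001612 0.1183305978972153
stand [0.5934 0.3582 0.018 ]
stand [0.4408 0.3304 0.018 ]
stand [0.412  0.4838 0.018 ]
[0.50267081 0.42100665 0.018     ]
```

```bash
cat >> h.py <<'E'
def rel(obs,p,Rm):
    R0=R.from_rotvec(obs['tool_rot']); d=R0.inv().apply(np.array(p)-obs['tool_pos'])*100
    w=(R0.inv()*R.from_matrix(Rm)).as_rotvec(); w=np.degrees(w)/5
    return np.r_[d,w].round(2).tolist()
def Rdown(yaw):
    y=np.radians(yaw);x=np.array([np.cos(y),np.sin(y),0]);z=np.array([0,0,-1.]);return np.c_[x,np.cross(z,x),z]
E
python3 - <<'E'
from station import ctrl
from h import *
print(rel(ctrl.get_obs(),(0.5205,-0.078,0.30),Rdown(81.2)))
E
```

```text
[46.57, -37.95, -6.9, -0.01, -0.01, -12.39]
```

>>> apply_moves --pt "4 -3 -6 0 0 -1" --pt "46.57 -37.95 -6.9 0 0 -12.39" --pt "46.57 -37.95 -6.9 0 0 -12.39" --pt "46.57 -37.95 -6.9 0 0 -12.39" --pt "46.57 -37.95 -6.9 0 0 -12.39" --pt "46.57 -37.95 -6.9 0 0 -12.39" --pt "46.57 -37.95 -6.9 0 0 -12.39" --pt "46.57 -37.95 -6.9 0 0 -12.39" --pt "46.57 -37.95 -6.9 0 0 -12.39" --pt "46.57 -37.95 -6.9 0 0 -12.39" --pt "46.57 -37.95 -6.9 0 0 -12.39" --pt "46.57 -37.95 -6.9 0 0 -12.39" --pt "46.57 -37.95 -6.9 0 0 -12.39" --pt "46.57 -37.95 -6.9 0 0 -12.39" --pt "46.57 -37.95 -6.9 0 0 -12.39" --pt "46.57 -37.95 -6.9 0 0 -12.39" --pt "46.57 -37.95 -6.9 0 0 -12.39" --pt "46.57 -37.95 -6.9 0 0 -12.39" --grip 0

```text
t: 1.95
tool_pos: [0.5201, -0.0789, 0.3]
tool_rot: [-2.386, -2.041, -0.001]
contact_force: [0.7, 0.3, 0.4]
opening: 0.0851
```

```bash
python3 - <<'E'
from station import ctrl
from h import *
im=ctrl.get_image('wrist');save(im,'w1.pkl');cv2.imwrite('pics/w1.png',im['color'])
o=ctrl.get_obs();print(o)
b=blobs(im,(8,150,100),(18,255,255));print(b)
g=blobs(im,(0,0,0),(180,60,80),200)
b=(.5205,-.078);print(proj(im,[[.5205,-.078,.204]]))
h=cv2.cvtColor(im['color'],cv2.COLOR_BGR2HSV); m=cv2.inRange(h,np.array((8,150,100)),np.array((18,255,255)))
c=max(cv2.findContours(m,0,2)[0],key=cv2.contourArea);print(cv2.minAreaRect(c),cv2.approxPolyDP(c,4,True)[:,0].tolist())
E
```

```text
{'t': 2.0, 'q': array([-2.92516599e-01, -2.16940621e-01,  1.75367630e+00,  1.37087218e-03,
        1.60557228e+00, -1.37170733e-01]), 'dq': array([ 6.50036502e-03,  5.61010181e-04, -8.29000451e-04, -2.73640059e-04,
        1.92099872e-03,  7.89954039e-05]), 'effort': array([ 2.03052237e-03, -2.84648341e+01, -3.79201627e+01,  4.38574571e-03,
        3.31644515e-03, -1.08548691e-03]), 'tool_pos': array([ 0.52020859, -0.07877204,  0.30003082]), 'tool_rot': array([-2.38604818e+00, -2.04155504e+00, -1.20382960e-03]), 'contact_force': array([-0.05465649, -1.32172522, -0.10021885]), 'wrist_torque': array([ 0.00818549, -0.06455032,  0.03315467]), 'opening': 0.08539803164469419}
[([295.8, 23.2], [281, 5, 32, 38, 454]), ([137.8, 192.6], [132, 176, 13, 34, 323]), ([283.4, 206.7], [277, 185, 13, 45, 534])]
[[278.57569827 208.26443984]]
((283.0, 207.0), (44.0, 12.0), 90.0) [[278, 185], [277, 225], [286, 229], [289, 186]]
```

View pics/w1.png

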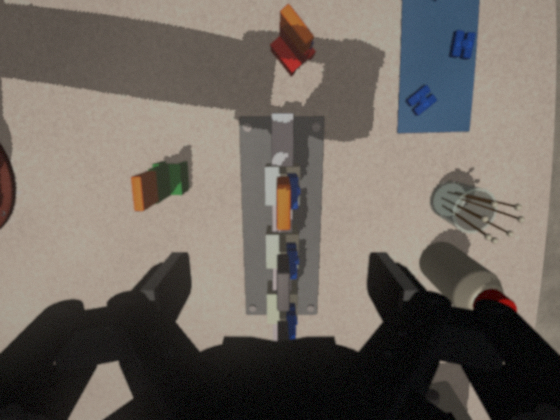

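```bash
python3 - <<'E'
from h import *
im=load('w1.pkl')
c=im['color'][140:250,240:330];cv2.imwrite('pics/w1z.png',cv2.resize(c,None,fx=6,fy=5.4,interpolation=cv2.INTER_CUBIC))
for z in(.18,.204):print(onz(im,(283.4,206.7),z),onz(im,(283,185),z),onz(im,(283,228),z))
f=lambda p:(p[0],p[1])
P=[onz(im,p,.008) for p in [(240,117),(324,116),(320,314),(246,315)]];print(np.mean(P,0));print([p.round(4) for p in P])
print(ray(im,(283,206)))
E
```

```text
[ 0.52401298 -0.08379999  0.18      ] [ 0.52668674 -0.06381293  0.18      ] [ 0.52055574 -0.10409284  0.18      ]
[ 0.52466617 -0.07728418  0.204     ] [ 0.52709546 -0.05912455  0.204     ] [ 0.52152503 -0.09572163  0.204     ]
[ 0.51370361 -0.15895726  0.008     ]
[array([0.4787, 0.0082, 0.008 ]), array([ 0.5956, -0.0086,  0.008 ]), array([ 0.5524, -0.3264,  0.008 ]), array([ 0.4281, -0.309 ,  0.008 ])]
(array([ 0.53115706, -0.01253509,  0.4424934 ]), array([-0.02723532, -0.25947334, -0.96536616]))
```

View pics/w1z.png

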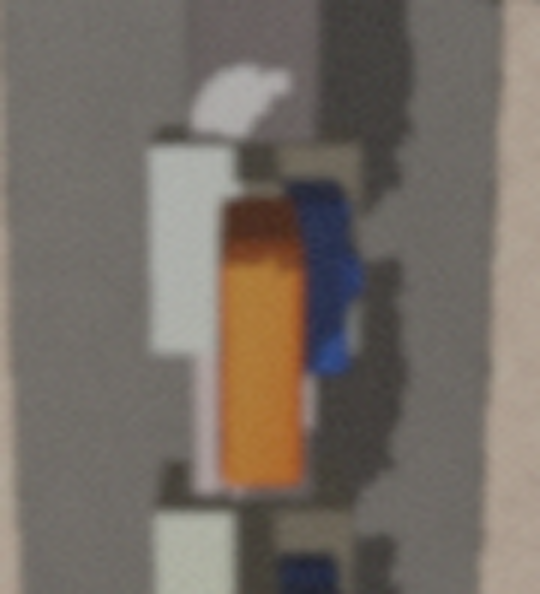

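```bash
python3 - <<'E'
from station import ctrl
from h import *
o=ctrl.get_obs();print(rel(o,(0.523,-0.0793,0.167),Rdown(81.2)))
E
```

```text
[-0.03, 0.29, 13.3, -0.01, -0.02, -0.02]
```

>>> apply_moves --pt "0 0.29 4 0 0 0" --pt "0 0.29 8 0 0 0" --pt "0 0.29 11 0 0 0" --pt "0 0.29 12.6 0 0 0" --pt "0 0.29 13.3 0 0 0" --pt "0 0.29 13.3 0 0 0" --pt "0 0.29 13.3 0 0 0"

```text
t: 2.7
tool_pos: [0.5242, -0.0794, 0.169]
tool_rot: [2.386, 2.041, 0.004]
contact_force: [-0.2, 0.2, 0.3]
opening: 0.0852
```

>>> apply_moves --pt "0 0 0 0 0 0" --pt "0 0 0 0 0 0" --pt "0 0 0 0 0 0" --pt "0 0 0 0 0 0" --pt "0 0 0 0 0 0" --pt "0 0 0 0 0 0" --grip 0.7 --squeeze 20

```text
t: 3.3
tool_pos: [0.5241, -0.0794, 0.169]
tool_rot: [2.386, 2.042, 0.004]
contact_force: [0.9, -0.0, -0.3]
opening: 0.0255
```

```bash
python3 - <<'E'
from station import ctrl
from h import *
im=ctrl.get_image('wrist');save(im,'w2.pkl');cv2.imwrite('pics/w2.png',im['color'])
print(ctrl.get_obs())
E
```

```text
{'t': 3.35, 'q': array([-2.91541905e-01, -1.30565466e-01,  1.89682117e+00,  1.39018081e-03,
        1.37307990e+00, -1.36436981e-01]), 'dq': array([-9.26203789e-05,  3.96207646e-04, -1.56657396e-03, -5.19776384e-04,
       -2.88201960e-07, -2.29744762e-03]), 'effort': array([ 2.10258360e-03, -3.02312744e+01, -3.59472585e+01,  4.20017735e-03,
       -6.86413303e-03,  2.62643181e-05]), 'tool_pos': array([ 0.52410636, -0.07941371,  0.16894084]), 'tool_rot': array([2.38626347, 2.04157854, 0.00371743]), 'contact_force': array([ 0.15788605,  0.16684004, -0.17169091]), 'wrist_torque': array([0.02152041, 0.00020351, 0.0231285 ]), 'opening': 0.02576216643987699}
```

View pics/w2.png

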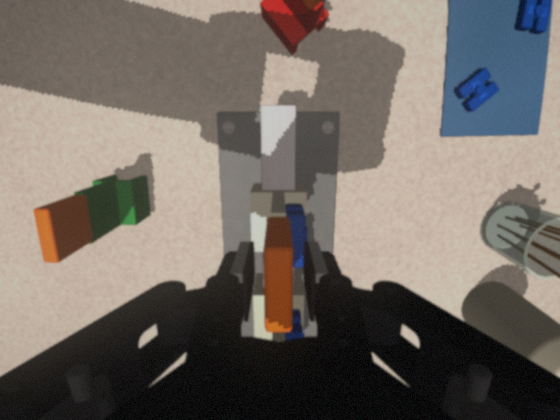

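>>> apply_moves --pt "0 0 0.2 0 0 0" --pt "0 0 0.2 0 0 0" --pt "0 0 0.2 0 0 0" --pt "0 0 0.2 0 0 0" --pt "0 0 0.2 0 0 0" --pt "0 0 0.2 0 0 0" --grip 1 --squeeze 70

```text
t: 3.95
tool_pos: [0.5243, -0.0795, 0.1672]
tool_rot: [2.386, 2.041, 0.004]
contact_force: [-0.0, 0.1, 1.7]
opening: 0.0114
```

>>> apply_moves --pt "0 0 -0.3 0 0 0" --pt "0 0 -0.6 0 0 0" --pt "0 0 -0.9 0 0 0" --pt "0 0 -1.2 0 0 0" --pt "0 0 -1.6 0 0 0" --pt "0 0 -2 0 0 0" --pt "0 0 -2.5 0 0 0" --pt "0 0 -3 0 0 0" --pt "0 0 -3.5 0 0 0" --pt "0 0 -4 0 0 0"

```text
t: 4.95
tool_pos: [0.5241, -0.0795, 0.2078]
tool_rot: [2.386, 2.041, 0.004]
contact_force: [0.3, 0.3, -1.3]
opening: 0.0109
```

>>> apply_moves --pt "0 0 -2 0 0 0" --pt "0 0 -5 0 0 0" --pt "0 0 -8 0 0 0" --pt "0 0 -11 0 0 0" --pt "0 0 -13 0 0 0" --pt "0 0 -13 0 0 0"

```text
t: 5.55
tool_pos: [0.525, -0.0799, 0.3423]
tool_rot: [2.381, 2.037, 0.01]
contact_force: [0.4, 0.1, -2.0]
opening: 0.0113
```

```bash
python3 - <<'E'
from station import ctrl
from h import *
for n in['wrist','scene','top']:
    im=ctrl.get_image(n);save(im,n+'3.pkl');cv2.imwrite(f'pics/{n}3.png',im['color'])
print(ctrl.get_obs())
a=load('wrist3.pkl')['color'];b=load('scene3.pkl')['color'];print()
b=cv2.resize(b[120:320,80:320],None,fx=2,fy=2,interpolation=cv2.INTER_CUBIC)
cv2.imwrite('pics/c3.png',np.hstack([cv2.resize(a,(400,300)),cv2.resize(b,(400,300))]))
E
```

```text
{'t': 5.7, 'q': array([-2.91945886e-01, -2.18364438e-01,  1.69592129e+00,  1.26485582e-03,
        1.66344809e+00, -1.36469225e-01]), 'dq': array([-0.00125569,  0.01048181,  0.02168209, -0.00142665,  0.00246376,
       -0.00141409]), 'effort': array([ 2.34641897e-02, -3.04035616e+01, -4.01690519e+01,  5.45348317e-03,
       -1.54785969e-02,  4.09779364e-05]), 'tool_pos': array([ 0.52323931, -0.07940476,  0.33627466]), 'tool_rot': array([-2.38698764e+00, -2.04223364e+00, -2.16319645e-03]), 'contact_force': array([-0.58275994, -0.13956149, -1.51193382]), 'wrist_torque': array([0.07486082, 0.015751  , 0.00166219]), 'opening': 0.01108092541175283}
```

View pics/c3.png

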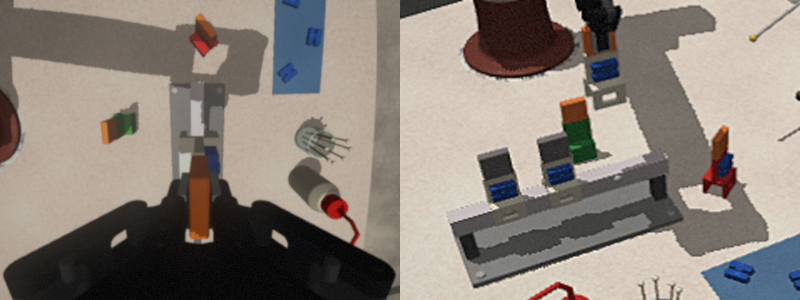

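```bash
python3 - <<'E'
from h import *
s0=load('scene0.pkl');s3=load('scene3.pkl')
for s in(s0,s3):
    print('blue',[b for b in blobs(s,(105,150,60),(125,255,255),60)]);print('or',blobs(s,(6,150,100),(18,255,255),30))
o=np.array([.524,-.0795,.104]);o3=np.array([.5232,-.0794,.3363-.0632])
y=np.radians(-8.8);ax=np.array([np.cos(y),np.sin(y),0])
for q,s in((o,s0),(o3,s3)):
    print(proj(s,[q+ax*.018+[0,0,.031],q+ax*.006+[0,0,.078]]))
w=load('wrist3.pkl')['color'];cv2.imwrite('pics/w3z.png',cv2.resize(w[170:350,200:360],None,fx=3.3,fy=3.3,interpolation=cv2.INTER_CUBIC))
c=[cv2.resize(x['color'][a:a+70,b:b+70],None,fx=5.7,fy=5.7,interpolation=cv2.INTER_CUBIC) for x,a,b in((s0,190,175),(s3,130,165))]
cv2.imwrite('pics/s03.png',np.hstack(c))
E
```

```text
blue [([350.5, 98.9], [332, 91, 40, 19, 110]), ([397.7, 122.7], [377, 103, 42, 34, 312]), ([385.4, 209.4], [377, 202, 18, 18, 200]), ([274.6, 229.7], [271, 223, 9, 15, 70]), ([175.8, 235.4], [168, 229, 16, 14, 120]), ([140.9, 243.4], [134, 240, 15, 8, 63]), ([336.5, 278.3], [330, 272, 14, 15, 129]), ([282.9, 300.0], [275, 294, 17, 13, 142]), ([321.7, 304.4], [313, 298, 18, 14, 138])]
or [([183.1, 187.3], [176, 184, 15, 7, 54]), ([204.7, 201.5], [197, 198, 17, 8, 64]), ([271.8, 209.4], [268, 204, 9, 11, 49])]
blue [([350.5, 98.9], [332, 91, 40, 19, 110]), ([397.7, 122.9], [377, 103, 42, 34, 316]), ([202.3, 166.1], [195, 159, 16, 16, 155]), ([385.3, 209.7], [377, 202, 18, 18, 208]), ([274.6, 229.7], [271, 223, 9, 15, 69]), ([175.8, 235.2], [168, 229, 16, 13, 118]), ([141.4, 246.0], [134, 240, 16, 14, 120]), ([336.4, 278.3], [330, 272, 14, 15, 129]), ([282.9, 300.0], [275, 294, 17, 13, 144]), ([321.8, 304.4], [314, 299, 17, 12, 135])]
or [([191.1, 144.5], [189, 138, 5, 17, 50]), ([182.9, 187.6], [176, 185, 15, 6, 47]), ([184.2, 197.7], [179, 192, 13, 10, 32]), ([272.0, 209.0], [268, 204, 9, 11, 44])]
[[209.62445356 227.80967394]
 [206.17970935 209.65587608]]
[[203.53258159 169.60909726]
 [199.61794673 148.14473838]]
```

View pics/w3z.png

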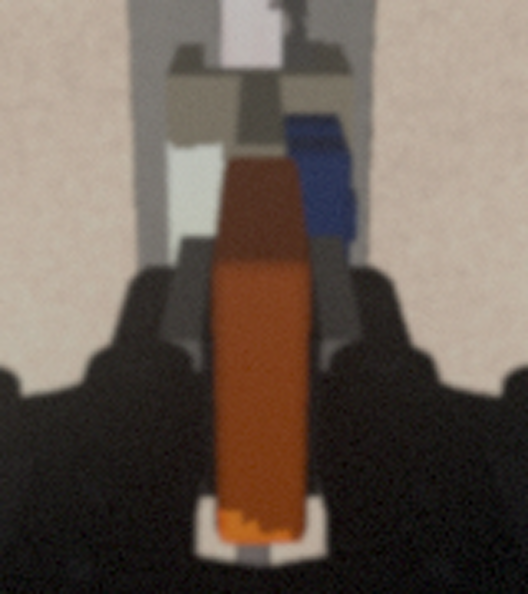

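View pics/s03.png

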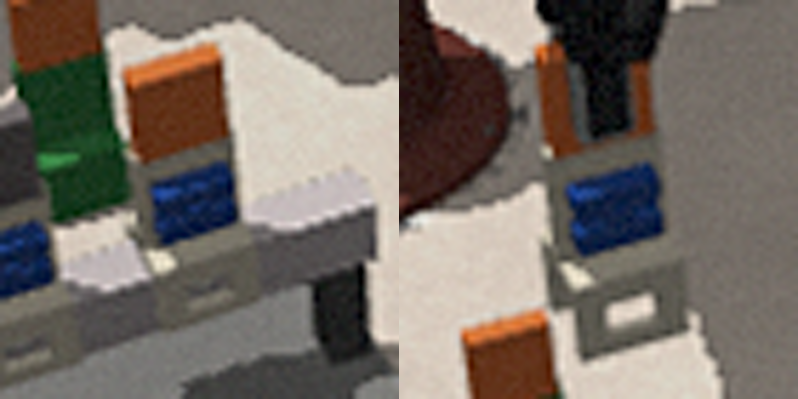

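```bash
cat >> h.py <<'E'
F=np.array([.5419,.2119,.2185]); YAW=100.2; TILT=.21
def Rc(yaw=None,t=None):
    y=np.radians(YAW if yaw is None else yaw); t=TILT if t is None else t
    x=np.array([np.cos(t)*np.cos(y),np.cos(t)*np.sin(y),np.sin(t)]);yy=np.array([-np.sin(y),np.cos(y),0]);return np.c_[x,yy,np.cross(x,yy)]
def tgt(f=None,M=None,back=0,up=0):
    f=F if f is None else f; M=Rc() if M is None else M
    p=f+M@np.array([-.018-back,0,.032])+[0,0,up]
    return p,np.c_[M[:,1],M[:,0],-M[:,2]]
E
python3 - <<'E'
from station import ctrl
from h import *
o=ctrl.get_obs()
p,T=tgt(back=.12,up=.05);print(p,np.linalg.det(T),rel(o,p,T))
E
```

```text
[0.5669821  0.07249953 0.27102952] 1.0000000000000004 [15.68, 1.97, 6.54, -1.61, 2.29, -21.73]
```

>>> apply_moves --pt "5 0.6 0 0 0 -1.5" --pt "9 1.2 0 -0.2 0.3 -3" --pt "13 1.7 0 -0.4 0.5 -5" --pt "15.68 1.97 0 -0.5 0.7 -6.7" --pt "15.68 1.97 1 -0.62 0.88 -8.4" --pt "15.68 1.97 2 -0.75 1.06 -10" --pt "15.68 1.97 3 -0.87 1.23 -11.7" --pt "15.68 1.97 4 -0.99 1.41 -13.4" --pt "15.68 1.97 5 -1.12 1.58 -15" --pt "15.68 1.97 6 -1.24 1.76 -16.7" --pt "15.68 1.97 6.54 -1.36 1.93 -18.3" --pt "15.68 1.97 6.54 -1.48 2.1 -20" --pt "15.68 1.97 6.54 -1.61 2.29 -21.73" --pt "15.68 1.97 6.54 -1.61 2.29 -21.73" --pt "15.68 1.97 6.54 -1.61 2.29 -21.73" --pt "15.68 1.97 6.54 -1.61 2.29 -21.73" --pt "15.68 1.97 6.54 -1.61 2.29 -21.73"

```text
t: 7.4
tool_pos: [0.5668, 0.0726, 0.2708]
tool_rot: [0.274, -3.093, -0.326]
contact_force: [0.4, -0.3, -0.9]
opening: 0.0111
```

```bash
python3 - <<'E'
from station import ctrl
from h import *
for n in['wrist','scene','top']:
    im=ctrl.get_image(n);save(im,n+'4.pkl');cv2.imwrite(f'pics/{n}4.png',im['color'])
o=ctrl.get_obs();print(o['t'],o['q'],o['tool_pos'],o['contact_force'],o['opening'])
p,T=tgt(back=.12,up=.05);print(rel(o,p,T))
print(blobs(load('wrist4.pkl'),(18,120,80),(32,255,255),15))
b=load('scene4.pkl')['color'];t=load('top4.pkl')['color']
b=cv2.resize(b[50:260,200:430],(440,400),interpolation=cv2.INTER_CUBIC)
t=cv2.resize(t[140:300,140:330],(360,300),interpolation=cv2.INTER_CUBIC);t=np.vstack([t,np.zeros((100,360,3),np.uint8)])
cv2.imwrite('pics/c4.png',np.hstack([b,t]))
E
```

```text
7.55 [-0.10238496 -0.07792381  1.68634564  0.20160348  1.59153431 -1.85258884] [0.56697285 0.0725872  0.27116288] [ 0.52497331 -0.75401835 -0.87060272] 0.01121029045240103
[0.0, -0.01, 0.01, -0.0, 0.0, -0.0]
[([450.4, 129.7], [442, 122, 17, 16, 210]), ([427.6, 289.1], [421, 283, 14, 13, 131])]
```

View pics/wrist4.png

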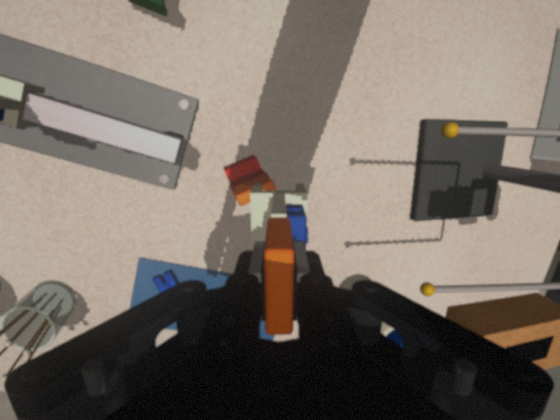

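View pics/c4.png

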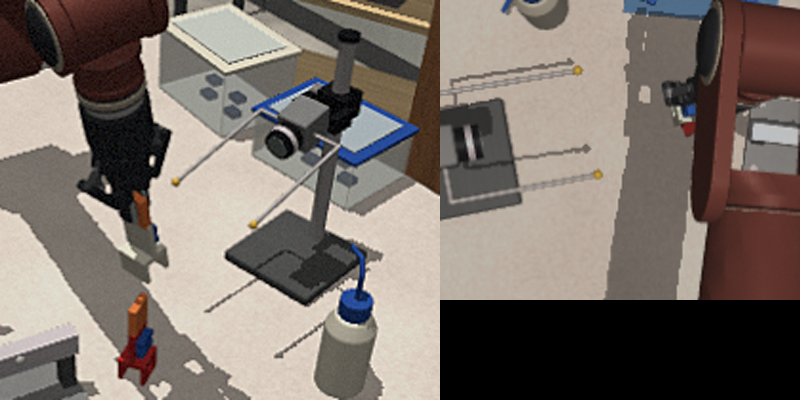

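```bash
python3 - <<'E'
from h import *
w=load('wrist4.pkl');t=load('top4.pkl');s=load('scene4.pkl')
M=Rc();print(proj(w,[F+M[:,1]*.066,F-M[:,1]*.066]))
bt=sorted([b[0] for b in blobs(t,(18,120,100),(32,255,255),8)]);print(bt)
ss=[b[0] for b in blobs(s,(18,110,100),(32,255,255),8)];print(ss)
B=tri((w,(450.4,129.7)),(t,(222.9,232.5)),(s,(291.5,145.0)));A=tri((w,(427.6,289.1)),(t,(212.4,177.1)),(s,(331.9,167.4)))
print(A,B,(A[0]+B[0])/2,np.linalg.norm(A[0]-B[0]))
for l,wb,tb,sb in(('A',(427.6,289.1),(212.4,177.1),(331.9,167.4)),('B',(450.4,129.7),(222.9,232.5),(291.5,145))):
    print(l,'wt',tri((w,wb),(t,tb)),'ws',tri((w,wb),(s,sb)))
# gray rod profiles in the wrist pic
g=cv2.cvtColor(w['color'],cv2.COLOR_BGR2GRAY)
for x in(470,490,510,530,550):print(x,g[118:146,x].tolist(),'|',g[276:300,x].tolist())
E
```

```text
[[449.73355625 127.83063768]
 [426.96338518 287.11911472]]
[[212.4, 177.1], [222.9, 232.5]]
[[357.5, 92.2], [393.8, 103.0], [405.7, 109.0], [291.5, 145.0], [332.0, 167.4]]
(array([0.60734066, 0.22332109, 0.2199858 ]), [np.float64(0.0005216352870689313), np.float64(0.0005314529056027992), np.float64(0.0002236220568490246)]) (array([0.47773087, 0.2002759 , 0.21948886]), [np.float64(0.00055141705579143), np.float64(0.00037874838702851046), np.float64(0.0003917831876511866)]) [0.54253576 0.21179849 0.21973733] 0.1316435607582574
A wt (array([0.60729006, 0.22332105, 0.22026625]), [np.float64(0.0005066355050260024), np.float64(0.000506635505025892)]) ws (array([0.60769515, 0.22289734, 0.22032218]), [np.float64(0.0001433001914530629), np.float64(0.00014330019145292154)])
B wt (array([0.47782253, 0.20061704, 0.2191048 ]), [np.float64(0.0004037925141192726), np.float64(0.00040379251411927085)]) ws (array([0.47842474, 0.19935445, 0.22039462]), [np.float64(0.00016781337492745814), np.float64(0.00016781337492741624)])
470 [174, 161, 122, 83, 69, 73, 70, 73, 82, 107, 127, 139, 142, 141, 131, 113,
[... 496 characters left out ...]
 137, 129, 121, 128, 155, 172, 176, 174, 174, 173, 173, 176, 175, 178] | [175, 171, 174, 175, 175, 173, 167, 141, 113, 103, 116, 132, 141, 146, 150, 167, 174, 173, 175, 167, 143, 97, 63, 56]
530 [170, 169, 172, 173, 173, 171, 171, 172, 167, 152, 129, 123, 132, 140, 144, 132, 124, 117, 137, 160, 167, 170, 170, 171, 172, 171, 169, 169] | [174, 173, 174, 176, 172, 171, 155, 117, 101, 114, 127, 139, 138, 144, 158, 172, 160, 126, 83, 61, 54, 52, 54, 54]
550 [120, 121, 124, 124, 124, 122, 121, 122, 122, 119, 115, 113, 122, 134, 140, 138, 129, 113, 98, 102, 116, 124, 120, 124, 121, 123, 124, 121] | [71, 68, 62, 65, 64, 59, 64, 86, 108, 127, 135, 138, 119, 87, 50, 41, 39, 40, 39, 44, 41, 38, 44, 53]
```

```bash
python3 - <<'E'
from h import *
w=load('wrist4.pkl');t=load('top0.pkl');s=load('scene0.pkl')
print(w['mtx'],w['D'])
def pl(im,pts):
    D=np.array([ray(im,p)[1] for p in pts]);n=np.linalg.svd(D)[2][-1];return n
a=lambda n,m:(lambda d:(d*np.sign(d[1])))(np.cross(n,m)/np.linalg.norm(np.cross(n,m)))
WA=pl(w,[(427.6,289.1),(470,288.2),(490,287.6),(510,286.8),(530,286.2),(550,285.9)])
WB=pl(w,[(450.4,129.7),(490,130.3),(510,131.),(530,131.8),(550,132.5)])
TA=pl(t,[(212.4,177.1),(136.2,190)]);TB=pl(t,[(222.9,232.5),(146,247.8)])
SA=pl(s,[(331.9,167.4),(376.9,126.7)]);SB=pl(s,[(291.5,145),(336.1,107.8)])
rep=lambda d:(round(np.degrees(np.arctan2(d[1],d[0])),2),round(np.arcsin(d[2]),4))
for n,x,y in(('wAwB',WA,WB),('A wt',WA,TA),('A ws',WA,SA),('A ts',TA,SA),('B wt',WB,TB),('B ws',WB,SB),('B ts',TB,SB),):print(n,rep(a(x,y)))
d=np.linalg.svd(np.array([WA,WB,TA,TB,SA,SB]))[2][-1];print(rep(d*np.sign(d[1])))
E
```

```text
[[297.693969     0.         278.66961834]
 [  0.         297.693969   206.70812581]
 [  0.           0.           1.        ]] [-0.06206994  0.          0.          0.          0.        ]
wAwB (np.float64(100.2), np.float64(0.2128))
A wt (np.float64(100.3), np.float64(0.2156))
A ws (np.float64(100.03), np.float64(0.2078))
A ts (np.float64(100.19), np.float64(0.2035))
B wt (np.float64(100.11), np.float64(-0.0941))
B ws (np.float64(100.2), np.float64(0.2047))
B ts (np.float64(100.67), np.float64(0.1947))
(np.float64(100.24), np.float64(0.2059))
```

```bash
sed -i 's/^F=.*$/F=np.array([.5424,.2118,.2197]); YAW=100.2; TILT=.209/' h.py; python3 - <<'E'
from station import ctrl
from h import *
o=ctrl.get_obs()
print(rel(o,*tgt(up=.04)),rel(o,*tgt(up=.0)))
E
```

```text
[-0.04, 11.79, 0.86, 0.01, 0.0, -0.0] [-0.04, 10.96, 4.78, 0.01, 0.0, -0.0]
```

>>> apply_moves --pt "0 2 0.1 0 0 0" --pt "0 5 0.3 0 0 0" --pt "0 8 0.6 0 0 0" --pt "0 10.5 0.8 0 0 0" --pt "0 11.8 0.9 0 0 0" --pt "0 11.6 2 0 0 0" --pt "0 11.3 3 0 0 0" --pt "0 11.15 3.9 0 0 0" --pt "0 11 4.5 0 0 0" --pt "-0.04 10.96 4.78 0 0 0" --pt "-0.04 10.96 4.78 0 0 0" --pt "-0.04 10.96 4.78 0 0 0" --pt "-0.04 10.96 4.78 0 0 0" --pt "-0.04 10.96 4.78 0 0 0"

```text
t: 8.95
tool_pos: [0.5469, 0.188, 0.2479]
tool_rot: [0.276, -3.095, -0.326]
contact_force: [-0.1, -0.2, -1.4]
opening: 0.0115
```

```bash
cat > look.py <<'E'
import sys
from station import ctrl
from h import *
k=sys.argv[1]
for n in['wrist','scene','top']:
    im=ctrl.get_image(n);save(im,n+k+'.pkl');cv2.imwrite(f'pics/{n}{k}.png',im['color'])
o=ctrl.get_obs();print(o['t'],o['q'],o['tool_pos'],o['contact_force'],o['opening'])
print(rel(o,*tgt()))
w,s,t=[load(n+k+'.pkl') for n in('wrist','scene','top')]
print([b for b in blobs(w,(18,120,80),(32,255,255),15)])
b=cv2.resize(s['color'][80:220,260:420],(457,400),interpolation=cv2.INTER_CUBIC)
t=cv2.resize(t['color'][150:260,130:250],(340,312),interpolation=cv2.INTER_CUBIC);t=np.vstack([t,np.zeros((88,340,3),np.uint8)])
cv2.imwrite(f'pics/c{k}.png',np.hstack([b,t]))
E
python3 look.py 5
```

```text
9.1 [ 0.10041445 -0.07876623  1.72630602  0.20959364  1.51138537 -1.66247159] [0.54674767 0.18800705 0.24752966] [-0.60953458 -0.64767696 -1.24716258] 0.011461373655396855
[0.01, -0.01, 0.02, 0.01, 0.01, -0.0]
[([308.6, 127.4], [300, 119, 18, 18, 259])]
```

View pics/wrist5.png

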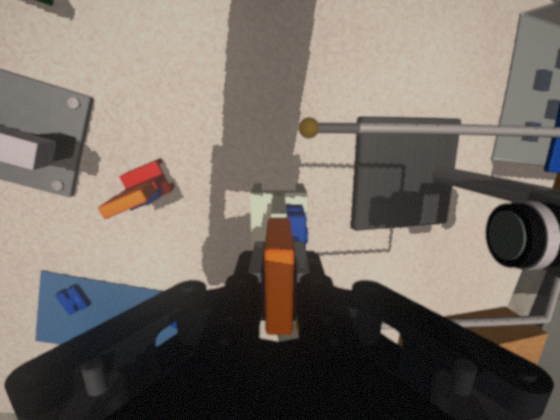

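View pics/c5.png

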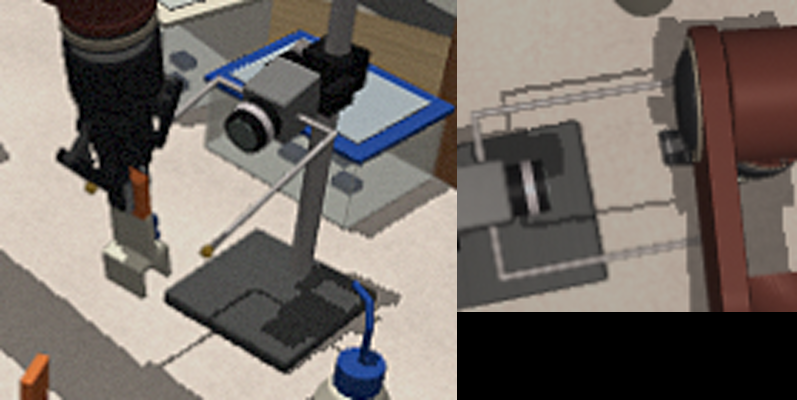

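```bash
python3 - <<'E'
from station import ctrl
from h import *
w=load('wrist5.pkl');s=load('scene5.pkl');o=ctrl.get_obs()
T=R.from_rotvec(o['tool_rot']).as_matrix();M=np.c_[T[:,1],T[:,0],-T[:,2]];org=o['tool_pos']-M@[0,0,.063]
P=np.array([[6,20,100],[-6,20,100],[18,17,43],[18,17,19],[18,-17,43],[19.5,22,-28],[-19.5,22,-28],[6,20,56],[-6,20,56],[-4,22,58],[6,-20,100]])/1000
X=org+P@M.T
def show(im,x0,x1,y0,y1,f,n,X):
    c=cv2.resize(im['color'][y0:y1,x0:x1],None,fx=f,fy=f,interpolation=cv2.INTER_CUBIC)
    for q in proj(im,X): cv2.drawMarker(c,tuple(int(v) for v in ((q-[x0,y0]+.5)*f)),(0,255,0),cv2.MARKER_CROSS,10,1)
    cv2.imwrite(n,c)
show(w,230,340,110,350-10,2.6,'pics/m5w.png',np.r_[X,[F+M[:,1]*.066]])
Y=np.r_[org+np.array([[-4,-22,0],[-4,-22,58],[-19.5,-22,-28],[19.5,-22,-28],[-19.5,22,-28],[6,20,100],[6,-20,100],[-6,-20,100],[-6,-20,56]])/1000@M.T,[F+M[:,1]*.066,F-M[:,1]*.066]]
show(s,275,355,115,190,7,'pics/m5s.png',Y)
E
```

```text
(no output)
```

View pics/m5w.png

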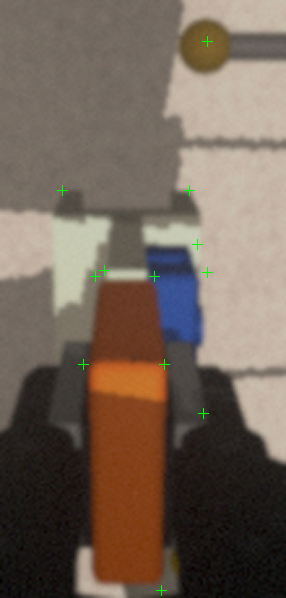

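View pics/m5s.png

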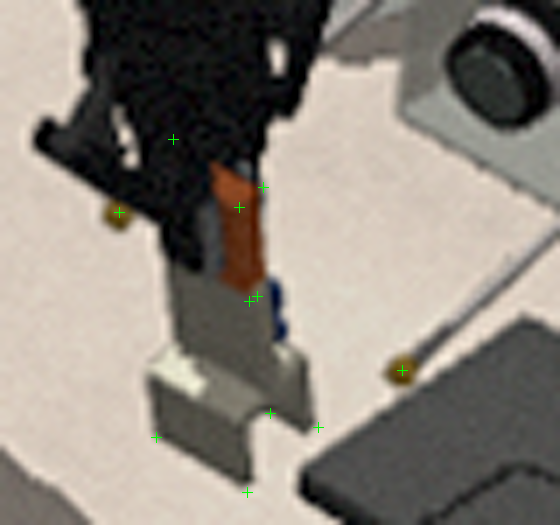

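```bash
python3 - <<'E'
from station import ctrl
from h import *
s=load('scene5.pkl');s0=load('scene0.pkl')
for x in(s0,s):print([b[0] for b in blobs(x,(105,150,60),(125,255,255),60) if b[0][1]>150])
o=ctrl.get_obs();print(o['dq'].round(4),rel(o,*tgt()),o['contact_force'])
print(ctrl.finish_job())
E
```

```text
[[385.4, 209.4], [274.6, 229.7], [175.8, 235.4], [140.9, 243.4], [336.5, 278.3], [282.9, 300.0], [321.7, 304.4]]
[[385.3, 209.7], [274.8, 229.7], [175.6, 235.6], [141.6, 246.3], [336.4, 278.3], [282.9, 300.1], [321.8, 304.5]]
[-0.0019  0.0004  0.0019 -0.002   0.0008 -0.0009] [0.01, -0.01, 0.02, 0.01, 0.01, -0.0] [-0.60953458 -0.64767696 -1.24716258]
the job is handed in; nothing more can be done
None
```

I gripped the orange-grip carrier at 70 N, pulled it straight up off the rail and brought it over to the inspection camera. I lowered it between the fork tips and handed the job in at about 9 s, with the carrier still held there. No verdict was reported.

- **Pose reached:** the arm ended within about 0.2 mm and 0.1° of my target. The target was the focus point at (0.542, 0.212, 0.220) m, yaw 100.2° and tilt 0.209 rad.
- **Target accuracy:** I found the fork balls with three cameras, agreeing to about 0.6 mm. Most rod-direction estimates of the tilt were 0.195 to 0.216 rad. One pair (top and wrist views of one rod) disagreed outright, because its two viewing planes nearly coincide.
- **Carrier position:** its leg and grip corners in the last wrist and scene pictures lay about 1 pixel (1–2 mm) from where I expected them. One end of the blue part looked about 3 mm short of where I expected. I put that down to its stepped shape. The printed face could not be seen directly from any camera.
- **Slip check:** after the pull, the scene picture allowed up to about 2 mm of slip in the gripper. I did not correct for it, as the final pictures showed no clear offset.
- **Steadiness:** the joints were almost still, and the measured force was only about the carrier's weight.
- **Other items:** the two grey carriers looked still clipped on the rail after the pull. In the last scene picture, the other blue parts and the blue bottle were within 0.3 pixel of where they started. The one exception was the blue spot on one grey carrier, about 3 pixels lower. More of it came into view once the arm's shadow moved off it, so I took it as lighting, not movement. I did not measure the camera, red bottle or swab pot separately.

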